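Clip a copper plate into the engraver's holding block

TASK

Load the oblong wood-backed copper plate into the round holding block for engraving: draw back the sprung curved arm (the end of the plate can push it), lay the plate flat, right down on the bed, with its other end square against the fixed fence and centred on it, then let go so that the arm clamps it there. Leave the other things on the bench where they are.

Things in the scene. Friction and masses are not known exactly. Their poses are not given: they have to be found in the camera images.
- plate: Oblong plain copper plate on a wooden backing of the same outline: one rigid slab 130 mm long (x), 56 mm wide (y), 12 mm thick (z), about 0.3 kg, lying flat on the bench, copper up. Origin: centre of its underside. Either end may go to the fence. It is held from above across its width. Once clamped, friction can hold it up off the bed: set it right down before letting go, or press it down.
- block: Holding block, fixed: a round dark iron bed, 256 mm in diameter, 25 mm high. Origin: centre of its underside, z up. On the bed at its +x side is the fixed steel fence, 60 mm long along y (centred on y = 0), 16 mm thick, 10 mm high; its clamping face looks to -x at x = 65 mm. At the -x side is the sprung brass arm. A clamped plate lies along x, its centre over the block's centre.
- fence_face (a point): Top of the middle of the fence's clamping face (65 mm, 0, 35 mm in the block's frame).
- clip (a joint): Swing of the sprung curved arm about its upright pin (x = -72, y = 95 mm in the block's frame), rad: 0 at rest on its stop; grows as the roller is pushed away from the fence (to the block's -x), up to 0.75. About 0.31 with the plate clamped. A spring drives it towards the fence: at the roller about 2 N at rest, 5 N with the plate clamped, 7 N at 0.5 rad.
- clip_roller (a point): Top centre of the upright brass roller on the arm's free end: 18 mm in diameter, 1.5 to 44.5 mm above the bed. At rest its face is 100 mm from the fence (x = -35, y = 0), 30 mm too near for the plate. It stays within 5 mm of y = 0 as it is drawn back; a plate end above fence height still meets it. The arm, 13 to 25 mm above the bed, bows clear.
- disc: Bystander: round copper blank, 92 mm in diameter, 8 mm thick, lying flat. Origin: centre of its underside.
- hammer: Bystander: hammer with a wooden handle, lying on the bench.
- graver: Bystander: wooden-handled hand tool with a steel shank, lying on the bench.
- finial: Bystander: small turned brass finial, 40 mm wide, 56 mm high, standing. Origin: centre of its underside.
- bowl: Bystander: brass bowl, 110 mm wide, 45 mm high. Origin: centre of its underside.
- jar: Bystander: amber glass jar, 64 mm wide, 80 mm high. Origin: centre of its underside.
- cup: Bystander: copper cup, 72 mm wide, 70 mm high. Origin: centre of its underside.
There are look-alikes about, which are no part of the job. Leave any green, purple or yellow look-alike of the plate alone.

How it is judged:
By the outcome, as a careful person would: the job done as asked, in the order asked, and still so for the second after the job is handed in, with the robot touching nothing.
It also fails if it takes over 53 s, if anything falls off the work surface, if the arm or the gripper's body presses on something with over 40 N, if the wrist force passes 120 N, or if a joint passes its speed limit or range.

ROBOT

A 6-joint arm with a two-finger parallel gripper is mounted at the origin on the work surface. World frame = base frame: x ahead of the robot, y to its left, z up, the work surface at z = 0. Lengths are in m, angles in degrees, forces in N, time in s.
With the tool pointing down it reaches from about 0.25 to 0.725 m from the base axis. Payload 9.7 kg.
Tool frame: the origin (TCP) lies at the very end of the fingers, on their centre line; the grasp point (between the pads) lies 19 mm behind it; z points along the fingers, y is the line along which they close (so a half turn about z gives the same grasp; the last joint's range is limited). The gripper opens to 85 mm and grips with 20 to 120 N. Pads are 22 mm wide; open, the fingers measure 114 mm over their backs; the gripper's body (76 mm by 85 mm) begins 54 mm behind the grasp point. The pads swing forward as they close: fully open they stand 13 mm farther back than shut.
Start: joints at [-71.104, 4.979, 10.078, 95.1, 0, 90], TCP at [0.178, -0.52, 0.193] pointing down, gripper open.
Joint ranges: [-179.16, 179.16], [-48.56, 103.87], [-65.8, 70.77], [-126.05, 130.52], [-82.76, 87.17], [-180, 180]. Speed limits (degrees/s): [127.2, 127.2, 147.25, 180, 180, 180].

INTERFACE

Orientations are given as [roll, pitch, yaw] about the fixed x, y, z axes, in that order (R = Rz(yaw) Ry(pitch) Rx(roll)).
In Python, from workcell import bot gives the robot as it stands.
- The arm moves only by the tool step_arm, never from a script. Its argument "targets" is a list of rows, each a list of 3 entries, a list of its own where there are three numbers: the opening, from 0 (shut) to 1 (fully open), then the shift along the world's x, y, z in mm, then the turn, a rotation vector about the world's x, y, z in rad. In form: [[grip, [tx, ty, tz], [wx, wy, wz]], ...]. A call has 1 to 8 rows; each row is the pose to reach, as a shift and turn from the pose commanded when the call began; what a row does not reach only later rows make up. A row lasts 1/10 s, in which the tool goes at most 50 mm and 8.59 degrees, less where a joint would pass 70% of its speed; a pose out of reach is approached as far as the arm can. A call with a gripper value outside its range is refused whole. The fingers move at their own pace and stop on an object; "force" is the grip in N (left out, the last holds). Time passes only in rows, so rows that repeat a pose let the fingers close. It gives the time, the measured TCP pose, the force, the opening and the grip force at its end, in the units of the state.
- bot.get_obs(): the state, without advancing time (a new reading comes with each control period).
- bot.camera(name): name is "scene" or "side" or "wrist"; returns (picture, depth): 400x640x3 uint8, red, green, blue; 400x640 float32, m along the optical axis (not along the pixel's ray), 0 where there is no reading.
- bot.camera_params(name): a dict with "K" (3x3 intrinsics, pixels), "R" (3x3) and "t" (3): a world point X has camera coordinates R X + t. Camera axes: x right, y down, z forward; pixel columns grow to the right and rows downward; lengths in m; the calibration is good to about 2 mm. A picture is of the moment at which its call begins: read the wrist's pose just before it. camera_params takes no time and is no camera call; for the wrist camera it gives the pose at the moment of the call.
- bot.job_done(): hands the job in; it is judged then, once.
The state is a dict: "time": time; "q": joint angles; "qd": joint speeds; "joint_efforts": joint torques, N m; "ee_pos": TCP position; "tcp_rot": TCP orientation; "wrist_force": force on the tool from outside, world axes, zero at the start; "torque": the same for the moment, N m; "opening": finger opening in m; "grasp_force": force on a finger pad.
Only numpy, scipy, OpenCV 4.12 (cv2) and the standard library are available. Lean on these libraries where they do the work, as an engineer would, in place of code of your own. Each camera call takes 0.05 s, during which the arm holds its last target. There are 200 camera calls.

## Working session

There is one attempt and no reset: what is moved stays moved. The work goes in short steps, Python scripts to look and compute and a tool call to move; the robot and the scene stay as the last step left them, time stands still between calls to the robot, and variables do not carry over. Pictures are saved under pics/ and viewed, at most 13 in all, crops included, and the job is handed in when it is done.

Besides the shell and the picture viewer there is one more tool, called after "Call:" as name([rows], argument=value, ...), one row to a line, values as JSON. step_arm: Moves the arm, as the interface text tells. Its arguments: {"type":"object","properties":{"targets":{"type":"array","items":{"type":"array"}},"force":{"type":"number"}},"required":["targets"]}

```bash
mkdir -p pics
cat > h.py <<'E'
import numpy as np, cv2
from workcell import bot
def snap(n,f=None):
    p=bot.camera_params(n); im,d=bot.camera(n)
    if f: cv2.imwrite('pics/'+f,im[:,:,::-1])
    return im,d,p
def ray(p,uv,z):
    K,R,t=map(np.array,(p['K'],p['R'],p['t'])); t=t.ravel()
    c=-R.T@t; d=R.T@np.linalg.inv(K)@np.array([uv[0],uv[1],1.]); return c+d*(z-c[2])/d[2]
def pt(p,d,u,v):
    K,R,t=map(np.array,(p['K'],p['R'],p['t'])); t=t.ravel()
    return R.T@(np.linalg.inv(K)@np.array([u,v,1.])*d[v,u]-t)
def cloud(p,d):
    K,R,t=map(np.array,(p['K'],p['R'],p['t'])); t=t.ravel()
    v,u=np.mgrid[:d.shape[0],:d.shape[1]]
    X=np.stack([u,v,np.ones_like(u)],-1)@np.linalg.inv(K).T*d[...,None]
    return (X-t)@R
def proj(p,X):
    K,R,t=map(np.array,(p['K'],p['R'],p['t'])); c=R@np.array(X)+t.ravel(); c=K@c; return c[:2]/c[2]
E
python3 - <<'E'
from h import *
import pickle
D={}
for n in ('scene','side'):
    D[n]=snap(n,n+'0.png'); p=D[n][2]; print(n,-np.array(p['R']).T@np.array(p['t']).ravel(), p['K'][0])
pickle.dump(D,open('d0.pkl','wb')); o=bot.get_obs(); print(o['time'],o['ee_pos'],o['tcp_rot'],o['opening'])
E
```

```text
scene [0.85567376 0.51254881 1.1569901 ] [457.81776398   0.         317.7521203 ]
side [-0.08491416  0.98704911  0.91607854] [473.00997837   0.         321.1852623 ]
0.1 [ 0.1780451  -0.52011532  0.19274838] [-1.79930134e+02 -5.67054322e-04  1.88960294e+01] 0.08541859302288858
```

View pics/scene0.png

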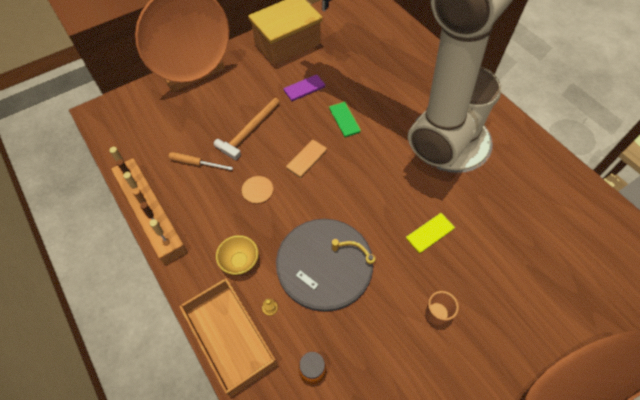

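View pics/side0.png

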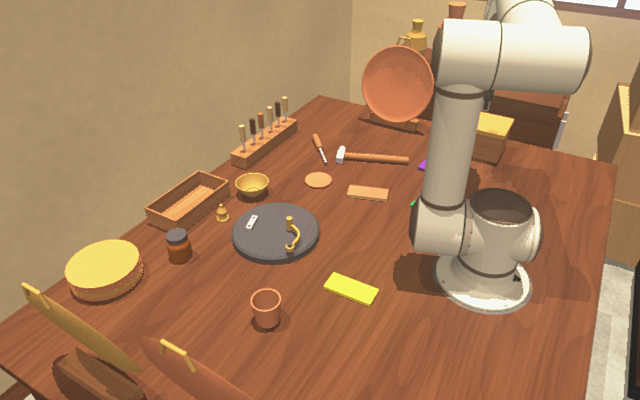

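The scene picture shows four oblong plates: copper at (307,157), green (345,119), purple (304,88) and yellow (431,232). Only the copper one fits, because the coloured look-alikes are excluded. In the side view it is at (368,193). The block is at scene (325,264) and side (276,232), with the fence at scene (307,280) and the roller near scene (336,244).

Run:
```python
from h import *
import pickle
D=pickle.load(open('d0.pkl','rb'))
cr=[]
for n,(u,v) in (('scene',(307,157)),('side',(368,193))):
    im,d,p=D[n]; C=cloud(p,d)
    hsv=cv2.cvtColor(im,cv2.COLOR_RGB2HSV)
    print(n,im[v,u],hsv[v,u],'tabl',hsv[v+30,u],'pt',pt(p,d,u,v),'table',pt(p,d,u,v+30))
    cr.append(cv2.resize(im[v-35:v+35,u-45:u+45],None,fx=4,fy=4,interpolation=cv2.INTER_CUBIC))
    # plate mask
    m=(np.abs(hsv.astype(int)-hsv[v,u]).max(-1)<40)&(hsv[...,2]>hsv[v,u,2]-30)
    k,l,st,_=cv2.connectedComponentsWithStats(m.astype(np.uint8),connectivity=4); L=l==l[v,u]
    Z=C[L]; print('plate area',L.sum(),'z',np.median(Z[:,2]),Z[:,2].std())
    c=max(cv2.findContours(L.astype(np.uint8),0,1)[0],key=len)[:,0]
    for z in (0.012,):
        q=np.array([ray(p,x,z)[:2] for x in c],np.float32)*1000; print(cv2.minAreaRect(q))
    # block: depth-based
    b=(C[...,2]>.018)&(C[...,2]<.029)&(hsv[...,1]<90)&(hsv[...,2]<130)
    k,l,st,ce=cv2.connectedComponentsWithStats(b.astype(np.uint8)); i=1+st[1:,4].argmax(); L=l==i
    print('bed',st[i],'z',np.median(C[L][:,2]))
    c=max(cv2.findContours(L.astype(np.uint8),0,1)[0],key=len)[:,0]
    q=np.array([ray(p,x,.025)[:2] for x in c],np.float32)*1000; print(cv2.minEnclosingCircle(q),cv2.fitEllipse(cv2.convexHull(q)))
    x,y,w,h=st[i][:4]
    f=(hsv[...,1]<60)&(hsv[...,2]>140); f[:y]=0;f[y+h:]=0;f[:,:x]=0;f[:,x+w:]=0
    Q=[];  ys,xs=np.nonzero(f)
    q=np.array([ray(p,a,.035)[:2] for a in zip(xs,ys)],np.float32)*1000; print('fence',len(q),np.median(C[f][:,2]),cv2.minAreaRect(q))
    r=(C[...,2]>.058)&(C[...,2]<.08);r[:y-20]=0;r[y+h:]=0;r[:,:x]=0;r[:,x+w:]=0
    print('high',C[r].shape,np.median(C[r],0) if r.any() else '')
cv2.imwrite('pics/crop0.png',np.hstack(cr)[:, :,::-1])
```

```text
scene [219 158  91] [ 16 149 219] tabl [ 12 169 143] pt [ 0.4227263  -0.18524956  0.01196737] table [ 0.47925292 -0.09958638  0.0029564 ]
plate area 631 z 0.012612576154489541 0.04559368732797138
((423.6771545410156, -186.42453002929688), (129.65350341796875, 54.80135726928711), 17.674470901489258)
bed [ 276  219   97   91 5878] z 0.02540496287681419
((577.3823852539062, 131.9785919189453), 128.82566833496094) ((576.8111572265625, 132.1075439453125), (255.1347198486328, 256.3983459472656), 128.90219116210938)
fence 187 0.035183477296245734 ((644.3013305664062, 150.45431518554688), (20.45110321044922, 64.17152404785156), 16.868534088134766)
high (61, 3) [0.53163398 0.12074952 0.06684713]
side [246 187 119] [ 16 132 246] tabl [ 11 152 161] pt [ 0.41904976 -0.1817845   0.00725635] table [ 0.35686998 -0.0526547  -0.00303545]
plate area 416 z 0.009805702692510845 0.04451966998500806
((422.5434875488281, -183.60784912109375), (131.65516662597656, 58.501556396484375), 18.188785552978516)
bed [232 214  88  46 392] z 0.021545358643253784
((564.8124389648438, 139.63046264648438), 127.7838134765625) ((564.7040405273438, 139.94996643066406), (250.7644805908203, 254.3811798095703), 119.2210464477539)
fence 207 0.025145187616620494 ((555.3504638671875, 151.80865478515625), (225.5904998779297, 151.1458282470703), 29.67514991760254)
high (38, 3) [0.52621661 0.12281572 0.06457567]
```

View pics/crop0.png

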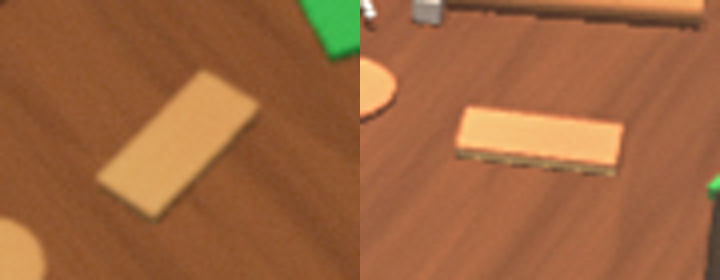

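The crop confirms it: plain copper top over a wooden backing, 130 x 55 mm by measurement, top at about 12 mm. I'll move over it for a wrist view.

Call:
step_arm([
  [1,[40,56,10],[0,0,0]],
  [1,[80,112,20],[0,0,0]],
  [1,[120,166,20],[0,0,0]],
  [1,[155,212,20],[0,0,0]],
  [1,[185,253,20],[0,0,-0.016]],
  [1,[215,294,20],[0,0,-0.016]],
  [1,[235,323,20],[0,0,-0.016]],
  [1,[245,335,20],[0,0,-0.016]],
])

```text
time: 0.9
ee_pos: [0.4141, -0.1964, 0.2133]
tcp_rot: [180.0, -0.0, 18.0]
wrist_force: [0.5, -0.8, 0.0]
opening: 0.0851
grasp_force: 0.0
```

Call:
step_arm([
  [1,[0,0,0],[0,0,0]],
  [1,[0,0,0],[0,0,0]],
  [1,[0,0,0],[0,0,0]],
])

```text
time: 1.2
ee_pos: [0.4131, -0.1988, 0.2132]
tcp_rot: [-180.0, 0.0, 18.0]
wrist_force: [0.1, -0.7, -0.2]
opening: 0.0853
grasp_force: 0.0
```

Run:
```python
from h import *
import pickle
W=snap('wrist','w1.png'); pickle.dump(W,open('w1.pkl','wb')); p=W[2]
o=bot.get_obs(); print(o['time'],o['ee_pos'],o['tcp_rot'],o['wrist_force'])
print(-np.array(p['R']).T@np.array(p['t']).ravel(), p['K'], proj(p,[.423,-.185,.012]))
```

```text
1.25 [ 0.41287859 -0.19916101  0.21320224] [-1.79995797e+02  2.11969161e-02  1.78969327e+01] [0.07109717 0.7704051  0.16261273]
[ 0.47612169 -0.17905799  0.39324064] [[288.09673666   0.         319.28654708]
 [  0.         288.09673666 200.40041469]
 [  0.           0.           1.        ]] [311.42424189 162.23889422]
```

View pics/w1.png

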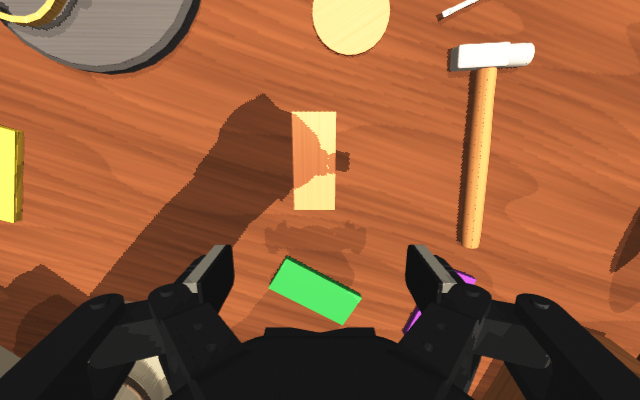

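The wrist view shows the plate at (314,160), spanning rows 111–210 and partly in shadow. The green look-alike is at (315,290). Next I'll measure the plate precisely.

Run:
```python
from h import *
import pickle
im,d,p=pickle.load(open('w1.pkl','rb')); C=cloud(p,d)
m=((C[...,2]>.007)&(C[...,2]<.02)).astype(np.uint8)
k,l,st,_=cv2.connectedComponentsWithStats(m,connectivity=4); L=l==l[150,314]; print(l[150,314],L.sum(),np.median(C[L][:,2]))
c=max(cv2.findContours(L.astype(np.uint8),0,1)[0],key=len)[:,0]
print(c.min(0),c.max(0))
q=np.array([ray(p,x,.012)[:2] for x in c],np.float32)*1000; print(cv2.minAreaRect(q))
# two-view height check: wrist & scene centroid rays
D=pickle.load(open('d0.pkl','rb'))
def rc(p,uv):
    a=ray(p,uv,0);b=ray(p,uv,.1);return a,(b-a)/np.linalg.norm(b-a)
r=cv2.minAreaRect(q); cw=proj(p,[*(np.array(r[0])/1000),.012])
ps=D['scene'][2]; cs=proj(ps,[.42368,-.18642,.012]); a,u=rc(p,cw); b,v=rc(ps,cs)
s=np.linalg.lstsq(np.stack([u,-v],1),b-a,rcond=None)[0]; print('tri',a+s[0]*u,b+s[1]*v)
```

```text
87 4134 0.011709312758300575
[292 112] [335 209]
((423.49395751953125, -188.3271484375), (128.45558166503906, 55.930633544921875), 18.05129051208496)
tri [ 0.42308372 -0.1883994   0.00902818] [ 0.42258296 -0.18819501  0.00909233]
```

Call:
step_arm([
  [1,[10,11,-40],[0,0,0.003]],
  [1,[10.5,11.5,-85],[0,0,0.003]],
  [1,[10.5,11.5,-125],[0,0,0.003]],
  [1,[10.5,11.5,-160],[0,0,0.003]],
  [1,[10.5,11.5,-185],[0,0,0.003]],
  [1,[10.5,11.5,-200],[0,0,0.003]],
  [1,[10.5,11.5,-209],[0,0,0.003]],
  [1,[10.5,11.5,-209],[0,0,0.003]],
])

```text
time: 2.05
ee_pos: [0.4235, -0.1873, 0.004]
tcp_rot: [-180.0, 0.0, 18.1]
wrist_force: [-0.3, -0.6, 0.3]
opening: 0.0857
grasp_force: 0.0
```

Call:
step_arm([
  [0.7,[0,0,0],[0,0,0]],
  [0.6,[0,0,0],[0,0,0]],
  [0.5,[0,0,0],[0,0,0]],
  [0.4,[0,0,0],[0,0,0]],
  [0.4,[0,0,0],[0,0,0]],
  [0.4,[0,0,0],[0,0,0]],
], force=50)

```text
time: 2.65
ee_pos: [0.424, -0.1868, 0.0044]
tcp_rot: [180.0, -0.0, 18.2]
wrist_force: [-0.2, 0.3, 0.8]
opening: 0.0341
grasp_force: 0.0
```

Run:
```python
from h import *
im,d,p=snap('wrist'); cv2.imwrite('pics/w2.png',im[:,:,::-1])
C=cloud(p,d); o=bot.get_obs(); print(o['opening'],o['grasp_force'],o['wrist_force'])
```

```text
0.03402402292320579 0.0 [ 0.5164437  -0.2502347   0.40660275]
```

View pics/w2.png

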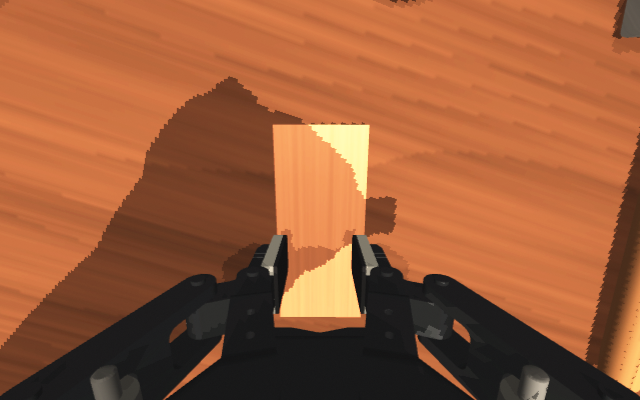

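The pads (columns 285 and 355) closed above the plate, whose edges are at columns 275 and 367. When open, the tips sit farther back than the TCP. I'll open, go about 10 mm lower and close again.

Call:
step_arm([
  [1,[0,0,4],[0,0,0]],
  [1,[0,0,4],[0,0,0]],
  [1,[0,0,4],[0,0,0]],
  [1,[0,0,4],[0,0,0]],
  [1,[0,0,4],[0,0,0]],
  [1,[0,0,0],[0,0,0]],
  [1,[0,0,-5],[0,0,0]],
  [1,[0,0,-9],[0,0,0]],
])

```text
time: 3.5
ee_pos: [0.4237, -0.1867, -0.0054]
tcp_rot: [-180.0, 0.0, 18.2]
wrist_force: [0.4, -0.5, -0.2]
opening: 0.0855
grasp_force: 0.0
```

Call:
step_arm([
  [0.8,[0,0,0],[0,0,0]],
  [0.7,[0,0,0],[0,0,0]],
  [0.6,[0,0,0],[0,0,0]],
  [0.6,[0,0,0],[0,0,0]],
  [0.6,[0,0,0],[0,0,0]],
  [0.6,[0,0,0],[0,0,0]],
], force=50)

```text
time: 4.1
ee_pos: [0.424, -0.1868, -0.0046]
tcp_rot: [180.0, -0.0, 18.2]
wrist_force: [0.5, 0.8, -0.6]
opening: 0.051
grasp_force: 0.0
```

Run:
```python
from h import *
im,d,p=snap('wrist'); C=cloud(p,d)
cv2.imwrite('pics/w3.png',cv2.resize(im[180:340,200:440],None,fx=3,fy=3)[:,:,::-1])
for v in (225,235,240,250,260,280,300):
    print(v,[(u,np.round(C[v,u]*1000).astype(int).tolist()) for u in range(225,416,12)])
```

```text
225 [(225, [406, -129, 0]), (237, [408, -136, -1]), (249, [411, -144, 0]), (261, [414, -151, 0]), (273, [416, -158, 0]), (285, [423, -166, 11]), (297, [425, -173, 12]), (309, [427, -180, 11]), (321, [430, -187, 12]), (333, [432, -194, 11]), (345, [435, -200, 13]), (357, [436, -208, 11]), (369, [435, -218, -1]), (381, [438, -225, 0]), (393, [440, -232, 0]), (405, [443, -239, 1])]
235 [(225, [399, -130, -1]), (237, [402, -138, 0]), (249, [405, -146, 1]), (261, [407, -153, -1]), (273, [409, -160, 0]), (285, [417, -168, 12]), (297, [419, -175, 11]), (309, [421, -182, 12]), (321, [424, -189, 12]), (333, [426, -196, 12]), (345, [429, -202, 12]), (357, [431, -209, 12]), (369, [429, -220, 0]), (381, [431, -228, -1]), (393, [434, -235, 0]), (405, [436, -243, -1])]
240 [(225, [397, -131, 1]), (237, [398, -139, -1]), (249, [401, -146, 0]), (261, [425, -157, 45]), (273, [406, -161, 0]), (285, [414, -169, 12]), (297, [416, -176, 12]), (309, [418, -183, 11]), (321, [421, -190, 12]), (333, [423, -197, 12]), (345, [425, -204, 11]), (357, [428, -211, 12]), (369, [439, -210, 38]), (381, [443, -213, 45
[... 904 characters left out ...]
1, [415, -163, 63]), (273, [377, -169, -1]), (285, [388, -176, 12]), (297, [390, -184, 12]), (309, [392, -191, 12]), (321, [395, -198, 12]), (333, [397, -205, 12]), (345, [399, -213, 12]), (357, [402, -220, 12]), (369, [398, -232, -1]), (381, [434, -211, 69]), (393, [443, -209, 83]), (405, [444, -213, 84])]
300 [(225, [431, -157, 103]), (237, [432, -160, 103]), (249, [433, -163, 103]), (261, [407, -166, 65]), (273, [363, -174, 0]), (285, [373, -181, 12]), (297, [376, -188, 12]), (309, [379, -195, 13]), (321, [381, -203, 12]), (333, [383, -210, 12]), (345, [386, -217, 12]), (357, [388, -225, 12]), (369, [383, -237, 0]), (381, [427, -213, 71]), (393, [446, -202, 103]), (405, [448, -206, 103])]
```

View pics/w3.png

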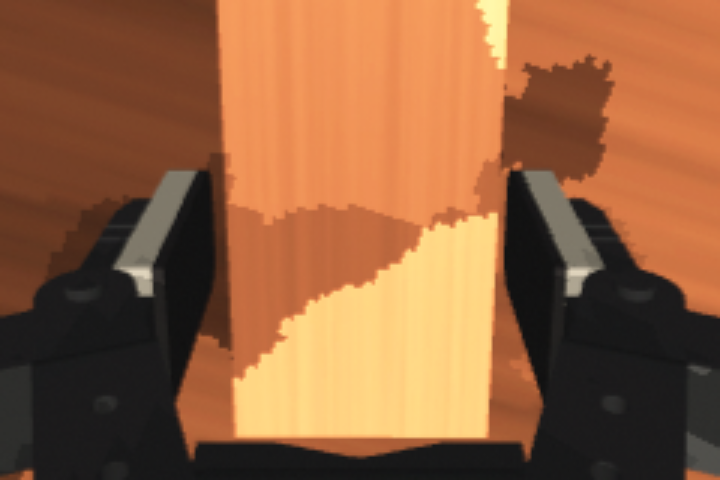

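The wrist depth puts the pad's lower edge near z = 38 mm although the TCP reads -5 mm. I'll check this from the side camera.

Run:
```python
from h import *
im,d,p=snap('side'); C=cloud(p,d)
for X in ([.424,-.187,-.005],[.424,-.187,.038]): print(proj(p,X))
cv2.imwrite('pics/s3.png',cv2.resize(im[120:215,310:430],None,fx=6,fy=6,interpolation=cv2.INTER_CUBIC)[:,:,::-1])
im2,d2,p2=snap('scene')
for X in ([.424,-.187,-.005],[.424,-.187,.038]): print(proj(p2,X))
for n,CC in (('side',C),('scene',cloud(p2,d2))):
    A=CC.reshape(-1,3)*1000; r=A-[424,-187,0]; a=r[:,0]*.95+r[:,1]*.312; b=-r[:,0]*.312+r[:,1]*.95
    s=(abs(a)<14)&(abs(b)>20)&(abs(b)<60)&(A[:,2]>14)&(A[:,2]<90); print(n,s.sum(),np.sort(A[s][:,2]).round()[:40])
```

```text
[367.13088798 194.77283675]
[367.8176343  184.10148888]
[306.44915598 160.00937451]
[306.16538021 151.75084617]
side 82 [14. 34. 35. 36. 38. 39. 40. 41. 42. 42. 42. 43. 43. 43. 43. 43. 45. 45.
 46. 47. 47. 47. 48. 48. 49. 50. 51. 51. 51. 51. 52. 52. 53. 54. 54. 54.
 55. 55. 57. 57.]
scene 156 [14. 14. 15. 15. 15. 15. 15. 15. 15. 16. 16. 16. 35. 39. 41. 41. 41. 42.
 43. 43. 43. 44. 45. 45. 45. 46. 46. 46. 46. 47. 47. 48. 48. 49. 50. 50.
 50. 50. 50. 51.]
```

View pics/s3.png

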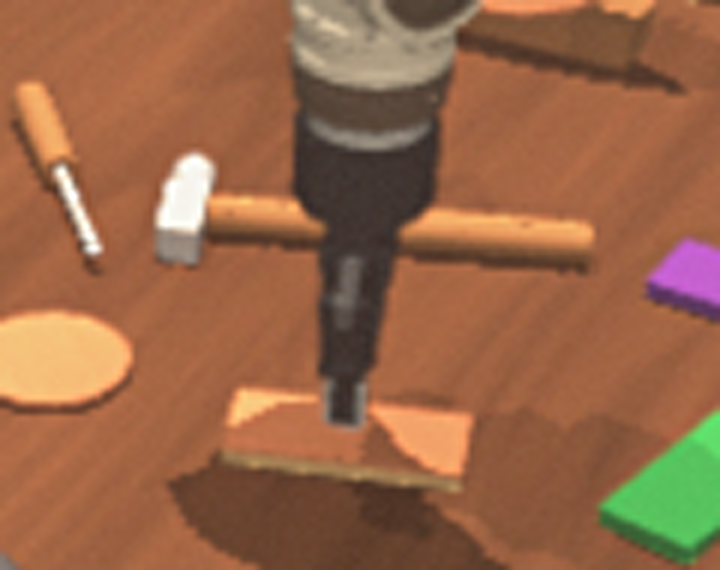

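All three views agree: the fingertips are at about z = 38 mm and the reported TCP is about 42 mm too low. In this crop the fingertip at (345,425) hovers above the plate. I'll correct by measurement and go down in two stages.

Call:
step_arm([
  [0.9,[0,0,0],[0,0,0]],
  [0.9,[0,0,0],[0,0,0]],
  [0.9,[0,0,0],[0,0,0]],
  [0.9,[0,0,-8],[0,0,0]],
  [0.9,[0,0,-16],[0,0,0]],
  [0.9,[0,0,-22],[0,0,0]],
  [0.9,[0,0,-24],[0,0,0]],
  [0.9,[0,0,-24],[0,0,0]],
])

```text
time: 5.05
ee_pos: [0.4236, -0.1867, -0.0292]
tcp_rot: [-180.0, 0.0, 18.1]
wrist_force: [-0.2, -0.7, -0.4]
opening: 0.0767
grasp_force: 0.0
```

```bash
cat >> h.py <<'E'
def tips(cams=('wrist','side','scene')):
    o=bot.get_obs(); e=o['ee_pos']*1000; y=np.radians(o['tcp_rot'][2])
    print('tcp',e.round(1),o['tcp_rot'].round(2),'open',o['opening'],'F',o['wrist_force'].round(1),'g',o['grasp_force'],'t',o['time'])
    for n in cams:
        im,d,p=snap(n); A=cloud(p,d).reshape(-1,3)*1000; r=A-e
        a=r[:,0]*np.cos(y)+r[:,1]*np.sin(y); b=-r[:,0]*np.sin(y)+r[:,1]*np.cos(y)
        s=(abs(a)<13)&(abs(b)>o['opening']*500-3)&(abs(b)<60)&(r[:,2]>20)&(r[:,2]<100); print(n,s.sum(),np.sort(A[s][:,2]).round()[:25])
E
python3 -c "
from h import *; tips()"
```

```text
tcp [ 423.6 -186.7  -29.2] [-1.7996e+02  4.0000e-02  1.8150e+01] open 0.07669267098211222 F [-0.2 -0.7 -0.4] g 0.0 t 5.05
wrist 10363 [-3. -2. -2. -2. -2. -2. -2. -2. -2. -2. -2. -2. -2. -2. -2. -2. -2. -2.
 -2. -2. -2. -2. -2. -2. -2.]
side 100 [-6. -5. -5. -5. -4. -4. -4. -4. -4. -3. -3. -3. -3. -3. -3. -3. -2. -2.
 -2. -2. -2. -2. -2. -2. -1.]
scene 205 [-5. -4. -4. -3. -3. -3. -3. -2. -2. -2. -2. -2. -2. -2. -2. -2. -2. -1.
 -1. -1. -1. -1. -1. -1. -1.]
```

Call:
step_arm([
  [0.9,[0,0,-4],[0,0,0]],
  [0.9,[0,0,-8],[0,0,0]],
  [0.9,[0,0,-10],[0,0,0]],
  [0.9,[0,0,-10],[0,0,0]],
])

```text
time: 5.6
ee_pos: [0.4236, -0.1867, -0.0392]
tcp_rot: [-180.0, 0.0, 18.2]
wrist_force: [-0.3, -0.7, -0.0]
opening: 0.077
grasp_force: 0.0
```

Call:
step_arm([
  [0.8,[0,0,0],[0,0,0]],
  [0.7,[0,0,0],[0,0,0]],
  [0.6,[0,0,0],[0,0,0]],
  [0.55,[0,0,0],[0,0,0]],
  [0.55,[0,0,0],[0,0,0]],
  [0.55,[0,0,0],[0,0,0]],
], force=50)

```text
time: 6.2
ee_pos: [0.4243, -0.187, -0.038]
tcp_rot: [180.0, -0.0, 18.1]
wrist_force: [-1.8, -0.8, 5.3]
opening: 0.0542
grasp_force: 53.9
```

```bash
python3 -c "
from h import *
o=bot.get_obs(); print(o['wrist_force'],o['grasp_force'],o['opening'],o['ee_pos'])
im,d,p=snap('wrist'); C=cloud(p,d)
for v in range(215,300,8): print(v,[np.round(C[v,u]*1000).astype(int).tolist() for u in (258,264,270,276,360,366,372,378)])
"
```

```text
[-1.75180884 -0.75079613  5.3425544 ] 53.93584817647934 0.054242652102115325 [ 0.42427948 -0.18703873 -0.0380491 ]
215 [[433, -151, 0], [438, -155, 12], [439, -158, 12], [440, -161, 11], [452, -199, 12], [453, -201, 12], [487, -167, 142], [455, -207, 11]]
223 [[429, -153, 0], [434, -156, 12], [435, -159, 12], [436, -162, 11], [449, -200, 12], [449, -203, 12], [450, -206, 12], [448, -212, 0]]
231 [[424, -154, 0], [430, -157, 11], [431, -160, 11], [431, -163, 10], [445, -201, 13], [445, -204, 11], [446, -207, 11], [444, -214, 0]]
239 [[424, -156, 9], [426, -159, 11], [427, -161, 12], [428, -164, 11], [441, -203, 12], [441, -206, 11], [443, -208, 12], [443, -212, 11]]
247 [[425, -158, 19], [423, -160, 14], [423, -163, 12], [424, -165, 12], [437, -205, 12], [437, -208, 11], [439, -210, 12], [442, -210, 19]]
255 [[424, -159, 25], [418, -161, 12], [419, -164, 12], [420, -166, 12], [433, -206, 11], [434, -209, 11], [435, -212, 11], [439, -212, 19]]
263 [[421, -160, 27], [415, -162, 14], [415, -165, 12], [416, -168, 12], [429, -207, 12], [429, -211, 11], [431, -213, 13], [435, -213, 19]]
271 [[418, -161, 27], [411, -163, 14], [411, -166, 12], [412, -169, 12], [425, -209, 12], [426, -212, 12], [426, -215, 12], [432, -214, 22]]
279 [[415, -162, 29], [408, -164, 16], [406, -167, 11], [407, -170, 11], [420, -211, 11], [421, -214, 12], [422, -217, 11], [428, -215, 22]]
287 [[412, -163, 30], [393, -165, 0], [402, -168, 12], [402, -171, 11], [416, -212, 12], [417, -215, 12], [418, -218, 11], [425, -216, 23]]
295 [[408, -164, 29], [388, -167, 1], [397, -170, 12], [398, -173, 11], [411, -214, 11], [412, -217, 10], [413, -220, 11], [408, -228, 0]]
```

Call:
step_arm([
  [0.55,[0,0,10],[0,0,0]],
  [0.55,[0,0,30],[0,0,0]],
  [0.55,[0,0,60],[0,0,0]],
  [0.55,[0,0,95],[0,0,0]],
  [0.55,[0,0,120],[0,0,0]],
  [0.55,[0,0,130],[0,0,0]],
  [0.55,[0,0,130],[0,0,0]],
  [0.55,[0,0,130],[0,0,0]],
], force=60)

```text
time: 7.05
ee_pos: [0.4235, -0.1866, 0.09]
tcp_rot: [-179.9, 0.1, 18.2]
wrist_force: [-0.5, 0.2, -3.9]
opening: 0.0542
grasp_force: 65.5
```

```bash
cat >> h.py <<'E'
def plate(z0,z1,seed=(320,200)):
    """plate rect in hand, wrist camera: points with z in band around plane top"""
    o=bot.get_obs(); im,d,p=snap('wrist'); C=cloud(p,d)*1000
    m=((C[...,2]>z0)&(C[...,2]<z1)).astype(np.uint8)
    k,l,st,_=cv2.connectedComponentsWithStats(m,connectivity=4); u,v=seed; L=l==l[v,u]; P=C[L]
    A=np.c_[P[:,:2],np.ones(len(P))]; c=np.linalg.lstsq(A,P[:,2],rcond=None)[0]; zt=np.median(P[:,2])
    cs=max(cv2.findContours(L.astype(np.uint8),0,1)[0],key=len)[:,0]
    q=np.array([ray(p,x,zt/1000)[:2] for x in cs],np.float32)*1000
    print('tcp',(o['ee_pos']*1000).round(1),o['tcp_rot'].round(2),'g',o['grasp_force'],'F',o['wrist_force'].round(1),'t',o['time'])
    print('px',L.sum(),'ztop',zt,'slope deg',np.degrees(c[:2]).round(2),'rect',cv2.minAreaRect(q))
    return im,d,p,L,q
E
python3 -c "
from h import *
im,d,p=snap('wrist'); C=cloud(p,d)*1000
print(C[200,320],C[220,320],C[260,320]); z=C[220,320][2]
plate(z-8,z+8,(320,220))"
```

```text
[ 452.57238413 -178.04066868  139.19522147] [ 443.18809138 -181.12461981  139.42684445] [ 423.14457857 -187.71180722  139.41714791]
tcp [ 423.2 -186.5   89.7] [-1.7991e+02  1.0000e-01  1.8150e+01] g 65.48274368047714 F [-0.6 -0.3 -2.8] t 7.1
px 23954 ztop 139.25386557079713 slope deg [-0.29  0.03] rect ((433.9297180175781, -183.73497009277344), (107.01898193359375, 70.23790740966797), 18.1566219329834)
```

The plate is held level, and its underside is 37.5 mm above the reported TCP. I'll move to a viewing place behind the block.

Call:
step_arm([
  [0.55,[0,25,20],[0,0,0]],
  [0.55,[0,65,40],[0,0,0]],
  [0.55,[0,110,60],[0,0,0]],
  [0.55,[5,155,80],[0,0,0]],
  [0.55,[10,200,90],[0,0,0]],
  [0.55,[10,240,90],[0,0,0]],
  [0.55,[10,268,90],[0,0,0]],
  [0.55,[10,278,90],[0,0,0]],
])

```text
time: 7.95
ee_pos: [0.4333, 0.0934, 0.1801]
tcp_rot: [-180.0, 0.1, 18.3]
wrist_force: [-0.1, -0.3, -2.8]
opening: 0.0541
grasp_force: 65.5
```

Call:
step_arm([
  [0.55,[0,0,0],[0,0,0]],
  [0.55,[0,0,0],[0,0,0]],
  [0.55,[0,0,0],[0,0,0]],
])

```text
time: 8.25
ee_pos: [0.4339, 0.0901, 0.181]
tcp_rot: [180.0, 0.0, 18.1]
wrist_force: [-0.3, 1.1, -2.3]
opening: 0.0538
grasp_force: 65.5
```

Run:
```python
from h import *
import pickle
im,d,p=snap('wrist','w4.png'); pickle.dump((im,d,p),open('w4.pkl','wb'))
print(bot.get_obs()['ee_pos'],bot.get_obs()['grasp_force'])
```

```text
[0.43396915 0.09012326 0.18114789] 65.47743737697601
```

View pics/w4.png

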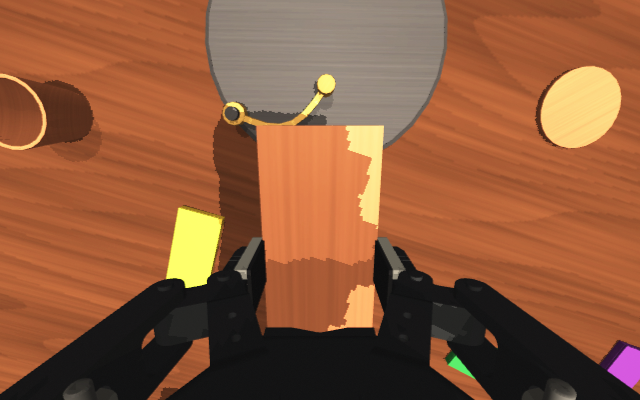

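This shows the plate in hand, the arm's pin at (233,112) and the roller at (326,84). The fence is above the frame, so I'll move forward.

Call:
step_arm([
  [0.55,[20,7,0],[0,0,0]],
  [0.55,[45,15,0],[0,0,0]],
  [0.55,[70,24,0],[0,0,0]],
  [0.55,[85,28,0],[0,0,0]],
  [0.55,[90,30,0],[0,0,0]],
  [0.55,[90,30,0],[0,0,0]],
  [0.55,[90,30,0],[0,0,0]],
  [0.55,[90,30,0],[0,0,0]],
])

```text
time: 9.1
ee_pos: [0.5234, 0.1208, 0.1817]
tcp_rot: [180.0, -0.0, 18.1]
wrist_force: [0.2, 0.2, -2.7]
opening: 0.0542
grasp_force: 65.5
```

Run:
```python
from h import *
import pickle
o=bot.get_obs(); im,d,p=snap('wrist','w5.png'); pickle.dump((im,d,p),open('w5.pkl','wb'))
print(o['ee_pos'],o['tcp_rot'],o['grasp_force'])
hsv=cv2.cvtColor(im,cv2.COLOR_RGB2HSV); C=cloud(p,d)*1000
near=np.hypot(C[...,0]-577,C[...,1]-132)<135
# fence top: z band
f=near&(C[...,2]>31)&(C[...,2]<40)&(hsv[...,1]<70)
f=cv2.morphologyEx(f.astype(np.uint8),cv2.MORPH_OPEN,np.ones((3,3)))
k,l,st,ce=cv2.connectedComponentsWithStats(f); i=1+st[1:,4].argmax(); L=(l==i); print('fence',st[i],np.median(C[L][:,2]))
c=max(cv2.findContours(L.astype(np.uint8),0,1)[0],key=len)[:,0]
q=np.array([ray(p,x,.035)[:2] for x in c],np.float32)*1000; print(cv2.minAreaRect(q))
b=near&(C[...,2]>22)&(C[...,2]<29); L=cv2.morphologyEx(b.astype(np.uint8),cv2.MORPH_OPEN,np.ones((3,3)))
print('bed z',np.median(C[L>0][:,2]))
c=max(cv2.findContours(L,0,1)[0],key=len)[:,0]
q=np.array([ray(p,x,.025)[:2] for x in c],np.float32)*1000; h=cv2.convexHull(q)[:,0]; r=np.hypot(*(h-[577,132]).T); g=h[abs(r-128)<6]
A=np.c_[2*g,np.ones(len(g))]; s=np.linalg.lstsq(A,(g**2).sum(1),rcond=None)[0]; print('circle',s[:2],np.sqrt(s[2]+s[0]**2+s[1]**2),len(g))
t=near&(C[...,2]>64)&(C[...,2]<75); print('roller',t.sum(),C[t].mean(0) if t.any() else 0, np.median(C[t],0))
```

```text
[0.52343841 0.12076711 0.18169292] [ 1.79996371e+02 -1.98707322e-02  1.81292977e+01] 65.48263013362885
fence [ 300   57   58   18 1000] 34.67543393267452
((642.665771484375, 149.1934051513672), (16.28749656677246, 59.784332275390625), 18.12568473815918)
bed z 24.611105624605788
circle [573.74851025 127.83961295] 124.9533220645255 42
roller 0 0 [nan nan nan]
  return _methods._mean(a, axis=axis, dtype=dtype,
  ret = um.true_divide(
```

View pics/w5.png

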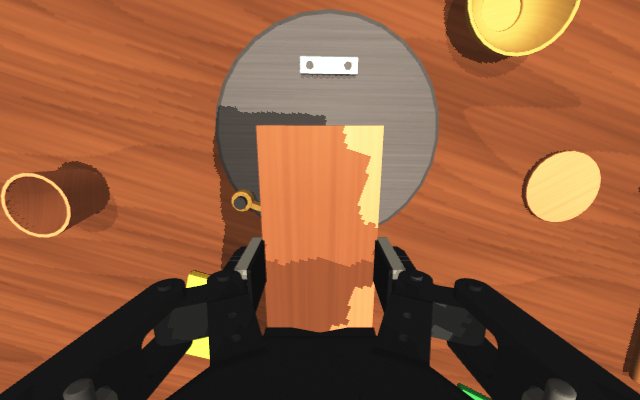

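The fence is at (329,65) px and measures (642.7, 149.2) mm, yaw 18.1°, 16 x 60 mm, top 34.7 mm, which matches its spec. Next I'll measure the plate in hand in the same view.

Run:
```python
from h import *
import pickle
for n,tcp in (('w5',(523.44,120.77)),('w4',(433.97,90.12))):
    im,d,p=pickle.load(open(n+'.pkl','rb')); C=cloud(p,d)*1000
    zt=np.median(C[160:220,290:350,2]); m=abs(C[...,2]-zt)<8
    y=np.radians(18.13); ax=np.array([np.cos(y),np.sin(y)]); nn=np.array([-ax[1],ax[0]])
    R=[]; 
    for v in range(132,225,4):
        us=np.nonzero(m[v])[0]; us=us[(us>220)&(us<420)]
        a,b=[ray(p,(u,v),zt/1000)[:2]*1000-tcp for u in (us.min()-.5,us.max()+.5)]
        R.append((a@ax,a@nn,b@nn))
    R=np.array(R); E=[]
    for u in range(275,370,5):
        vs=np.nonzero(m[:,u])[0]; vs=vs[vs>100]; E.append((ray(p,(u,vs.min()-.5),zt/1000)[:2]*1000-tcp)@np.c_[ax,nn])
    E=np.array(E)
    pl=np.polyfit(R[:,0],R[:,1],1);pr=np.polyfit(R[:,0],R[:,2],1);pe=np.polyfit(E[:,1],E[:,0],1)
    print(n,'ztop',zt,'left',pl,'right',pr,'end',pe,'width',(R[:,1]-R[:,2]).mean(),'lat mid',(R[:,1]+R[:,2]).mean()/2)
    if n=='w5':
        f=np.array([642.67,149.19])-tcp; print('fence rel',f@ax,f@nn)
```

```text
w5 ztop 231.2322644965181 left [-1.52899680e-03  2.73663083e+01] right [-4.79486554e-04 -2.86739583e+01] end [1.25054487e-02 6.45217367e+01] width 55.997767801197504 lat mid -0.6944907718098486
fence rel 122.1541472647211 -10.092254754454514
w4 ztop 230.57804548481363 left [-1.91226805e-03  2.73609515e+01] right [-1.25061489e-03 -2.86657403e+01] end [1.48243946e-02 6.44937760e+01] width 55.99986734562808 lat mid -0.7165085200109381
```

Call:
step_arm([
  [0.55,[25,5,0],[0,0,0]],
  [0.55,[55,12,0],[0,0,0]],
  [0.55,[78,17,-10],[0,0,0]],
  [0.55,[86.5,18.5,-40],[0,0,0]],
  [0.55,[86.5,18.5,-75],[0,0,0]],
  [0.55,[86.5,18.5,-105],[0,0,0]],
  [0.55,[86.5,18.5,-115],[0,0,0]],
  [0.55,[86.5,18.5,-115],[0,0,0]],
])

```text
time: 9.95
ee_pos: [0.6094, 0.1394, 0.0654]
tcp_rot: [-180.0, 0.1, 18.2]
wrist_force: [-0.5, 0.6, -2.3]
opening: 0.054
grasp_force: 65.4
```

Run:
```python
from h import *
o=bot.get_obs(); print((o['ee_pos']*1000).round(2),o['tcp_rot'],o['grasp_force'],o['wrist_force'])
# expected edges in block frame & roller check by static cams
ax=np.array([.9504,.3112]);nn=np.array([-.3112,.9504]); B=np.array([642.67,149.19])-73*ax
c=o['ee_pos'][:2]*1000-.5*ax-.7*nn-B; print('plate centre in block',c@ax,c@nn)
for n in ('scene','side'):
    im,d,p=snap(n); C=cloud(p,d)*1000; r=C[...,:2]-B; a=r@ax;b=r@nn
    s=(a>-70)&(a<-25)&(abs(b)<15)&(C[...,2]>60)&(C[...,2]<78); print(n,s.sum(),a[s].min() if s.any() else 0,a[s].max() if s.any() else 0,np.median(b[s]) if s.any() else 0)
```

```text
[609.39 139.39  65.38] [-1.79989241e+02  1.32056309e-01  1.81508286e+01] 65.41957050561905 [-0.47494583  0.57394455 -2.34961672]
plate centre in block 37.82614522212961 0.34229349276541754
scene 10 -49.431160941424935 -43.66490583410857 1.7541682076039382
side 27 -53.09359072162574 -37.04484576091747 7.8606825318171465
```

Call:
step_arm([
  [0.55,[0,0,-20],[0,0,0]],
  [0.55,[0,0,-40],[0,0,0]],
  [0.55,[0,0,-55],[0,0,0]],
  [0.55,[0,0,-63],[0,0,0]],
  [0.55,[0,0,-65],[0,0,0]],
  [0.55,[0,0,-65],[0,0,0]],
])

```text
time: 10.65
ee_pos: [0.6108, 0.1397, 0.002]
tcp_rot: [180.0, -0.0, 18.2]
wrist_force: [0.5, 0.2, -2.7]
opening: 0.0543
grasp_force: 65.5
```

Call:
step_arm([
  [0.55,[-5,-1.6,0],[0,0,0]],
  [0.55,[-10,-3.2,0],[0,0,0]],
  [0.55,[-15,-4.9,0],[0,0,0]],
  [0.55,[-20,-6.5,0],[0,0,0]],
  [0.55,[-20,-6.5,0],[0,0,0]],
])

```text
time: 11.15
ee_pos: [0.5905, 0.1329, 0.002]
tcp_rot: [180.0, -0.1, 18.1]
wrist_force: [5.0, -0.7, -2.9]
opening: 0.0544
grasp_force: 65.5
```

Call:
step_arm([
  [0.55,[-5,-1.6,0],[0,0,0]],
  [0.55,[-10,-3.3,0],[0,0,0]],
  [0.55,[-15,-4.9,0],[0,0,0]],
  [0.55,[-19,-6.3,0],[0,0,0]],
  [0.55,[-21,-7,0],[0,0,0]],
  [0.55,[-21,-7,0],[0,0,0]],
])

```text
time: 11.75
ee_pos: [0.5703, 0.126, 0.0019]
tcp_rot: [180.0, -0.1, 18.1]
wrist_force: [5.9, -2.0, -3.2]
opening: 0.0541
grasp_force: 65.5
```

```bash
cat > chk.py <<'E'
from h import *
ax=np.array([.9504,.3112]);nn=np.array([-.3112,.9504]); B=np.array([642.67,149.19])-73*ax
def chk(f=None):
    o=bot.get_obs(); e=o['ee_pos']*1000; tcp=e[:2]
    print('tcp',e.round(2),o['tcp_rot'].round(2),'g',o['grasp_force'],'F',o['wrist_force'].round(1),'t',o['time'],'c',((tcp-.5*ax-.7*nn-B)@np.c_[ax,nn]).round(2))
    im,d,p=snap('wrist',f); C=cloud(p,d)*1000
    zt=np.median(C[160:220,290:350,2]); m=abs(C[...,2]-zt)<4
    R=[];E=[]
    for v in range(140,225,4):
        us=np.nonzero(m[v])[0]; us=us[(us>220)&(us<420)]
        a,b=[ray(p,(u,v),zt/1000)[:2]*1000-B for u in (us.min()-.5,us.max()+.5)]; R.append((a@ax,a@nn,b@nn))
    for u in range(285,360,5):
        vs=np.nonzero(m[100:,u])[0]+100; E.append((ray(p,(u,vs.min()-.5),zt/1000)[:2]*1000-B)@np.c_[ax,nn])
    R=np.array(R);E=np.array(E)
    print('ztop',zt,'end x',np.median(E[:,0]),'mid y',np.median(R[:,1:].mean(1)),'width',np.median(R[:,1]-R[:,2]),'yaw',np.degrees(np.polyfit(R[:,0],R[:,1:].mean(1),1)[0]))
    P=C[140:215:3,285:350:3].reshape(-1,3); A=np.c_[(P[:,:2]-B)@np.c_[ax,nn],np.ones(len(P))]; print('slope deg',np.degrees(np.linalg.lstsq(A,P[:,2],rcond=None)[0][:2]).round(2))
    f=(C[...,2]>31)&(C[...,2]<40)&(np.linalg.norm(C[...,:2]-[642.7,149.2],axis=-1)<38)&(abs((C[...,:2]-B)@ax-73)<11); q=(C[f][:,:2]-B)@np.c_[ax,nn]
    if len(q): print('fence seen x',q[:,0].min(),q[:,0].max(),'y',q[:,1].min(),q[:,1].max())
E
python3 -c "
from chk import *
chk('w6.png')"
```

```text
tcp [570.26 125.96   1.93] [ 1.7995e+02 -1.2000e-01  1.8140e+01] g 65.491903424263 F [ 5.9 -2.  -3.2] t 11.75 c [-3.54 -0.25]
ztop 51.58258604930859 end x 61.12377450975857 mid y -0.15683374811940798 width 56.00645500920962 yaw 0.04720789416937638
slope deg [ 9.65 -0.55]
fence seen x 65.44389011827305 82.10524096786409 y -30.28677540343319 30.119008963192414
```

View pics/w6.png

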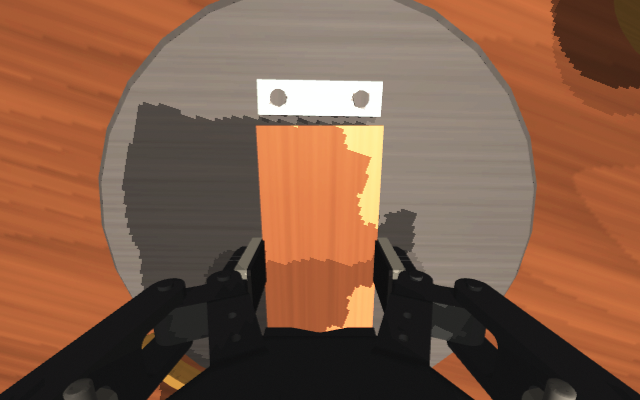

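In this view the plate is drawn back and aligned with the fence (256–383, 80–117), with a gap of about 4 mm to its face. The lateral error is -0.2 mm. I'll lower it now.

Call:
step_arm([
  [0.55,[0,0,-4],[0,0,0]],
  [0.55,[0,0,-8],[0,0,0]],
  [0.55,[0,0,-11],[0,0,0]],
  [0.55,[0,0,-13],[0,0,0]],
  [0.55,[0,0,-14],[0,0,0]],
  [0.55,[0,0,-14],[0,0,0]],
])

```text
time: 12.4
ee_pos: [0.5705, 0.1268, -0.0117]
tcp_rot: [-180.0, -0.2, 18.2]
wrist_force: [6.1, 1.4, 0.7]
opening: 0.0544
grasp_force: 65.8
```

```bash
sed -i 's/^    P=C\[140.*$/    P=C[140:215:3,285:350:3].reshape(-1,3); P=P[abs(P[:,2]-zt)<8]; A=np.c_[(P[:,:2]-B)@np.c_[ax,nn],np.ones(len(P))]; print("slope deg",np.degrees(np.linalg.lstsq(A,P[:,2],rcond=None)[0][:2]).round(2))/' chk.py; python3 -c "
from chk import *
chk()"
```

```text
tcp [570.49 126.84 -11.74] [-1.7997e+02 -1.5000e-01  1.8160e+01] g 65.84749549627304 F [6.1 1.4 0.7] t 12.4 c [-3.04  0.52]
ztop 37.33847818616465 end x 72.43129712797317 mid y 0.5422994837894652 width 55.98622112391931 yaw -0.012943388599363627
slope deg [-0.48  0.08]
fence seen x 65.6304650834076 82.43640295521601 y -30.396031770985356 30.032871765476486
```

Call:
step_arm([
  [0.55,[1.0,0,-0.3],[0,0,0]],
  [0.55,[2.0,0.3,-0.5],[0,0,0]],
  [0.55,[3.0,0.6,-0.7],[0,0,0]],
  [0.55,[3.5,0.8,-0.7],[0,0,0]],
  [0.55,[3.5,0.8,-0.7],[0,0,0]],
])

```text
time: 12.95
ee_pos: [0.5736, 0.1275, -0.0127]
tcp_rot: [-180.0, -0.1, 18.2]
wrist_force: [4.3, 3.8, 3.5]
opening: 0.0539
grasp_force: 66.1
```

```bash
python3 -c "
from chk import *
chk()"
```

```text
tcp [573.63 127.47 -12.65] [-1.7998e+02 -1.0000e-01  1.8160e+01] g 66.08877629041672 F [4.3 3.8 3.5] t 12.95 c [0.13 0.14]
ztop 36.788546041833925 end x 75.59523531554565 mid y 0.2164836890309001 width 55.96605288159721 yaw -0.08659614066472474
slope deg [-0.23  0.01]
fence seen x 62.00022740303747 82.26406188499713 y -30.271348444414567 29.93002764259821
```

Call:
step_arm([
  [0.55,[0.5,0,-0.5],[0,0,0]],
  [0.55,[0.9,0.1,-0.8],[0,0,0]],
  [0.55,[0.9,0.1,-0.8],[0,0,0]],
])

```text
time: 13.3
ee_pos: [0.5737, 0.1274, -0.0129]
tcp_rot: [-180.0, -0.0, 18.2]
wrist_force: [-2.2, 1.5, 11.0]
opening: 0.0543
grasp_force: 66.9
```

```bash
python3 -c "
from chk import *
chk()"
```

```text
tcp [573.67 127.41 -12.93] [-1.7997e+02 -3.0000e-02  1.8170e+01] g 66.8791526556015 F [-2.2  1.5 11. ] t 13.3 c [0.15 0.08]
ztop 36.657909431525056 end x 75.68615676490595 mid y 0.13189040444546407 width 55.98932523239688 yaw -0.08872589015625736
slope deg [-0.17  0.04]
fence seen x 62.048094374717856 82.27753354373242 y -30.34852123399866 30.01478029204279
```

The plate is seated against the fence and pressed down, so I'll release it.

Call:
step_arm([
  [0.68,[0,0,0],[0,0,0]],
  [0.75,[0,0,0],[0,0,0]],
  [0.8,[0,0,0],[0,0,0]],
  [0.85,[0,0,0],[0,0,0]],
  [0.85,[0,0,0],[0,0,0]],
  [0.85,[0,0,0],[0,0,0]],
])

```text
time: 13.95
ee_pos: [0.5737, 0.127, -0.0143]
tcp_rot: [-180.0, 0.0, 18.1]
wrist_force: [0.4, 0.2, 0.0]
opening: 0.0724
grasp_force: 0.0
```

```bash
python3 -c "
from chk import *
chk()"
```

```text
tcp [573.73 126.99 -14.32] [-1.800e+02  2.000e-02  1.815e+01] g 0.0 F [0.4 0.2 0. ] t 13.95 c [ 0.08 -0.35]
ztop 37.21677333563258 end x 75.5230733283574 mid y -0.04417874025179369 width 55.98389816523142 yaw -0.15453754347427254
slope deg [ 0.23 -0.22]
fence seen x 62.11417205983086 82.48497781482924 y -30.32356893044717 30.0352086296506
```

Call:
step_arm([
  [0.85,[0,0,10],[0,0,0]],
  [0.85,[0,0,30],[0,0,0]],
  [0.85,[0,0,60],[0,0,0]],
  [0.85,[-10,-3,100],[0,0,0]],
  [0.85,[-40,-13,120],[0,0,0]],
  [0.85,[-60,-20,130],[0,0,0]],
  [0.85,[-60,-20,130],[0,0,0]],
  [0.85,[-60,-20,130],[0,0,0]],
])

```text
time: 14.8
ee_pos: [0.5143, 0.1071, 0.1167]
tcp_rot: [180.0, -0.1, 18.1]
wrist_force: [0.6, -0.4, -0.3]
opening: 0.0727
grasp_force: 0.0
```

Run:
```python
from chk import *
o=bot.get_obs(); print(o['ee_pos'],o['time'])
im,d,p=snap('wrist','w7.png'); C=cloud(p,d)*1000
b=(C[...,:2]-B)@np.c_[ax,nn]; z=C[...,2]; x,y=b[...,0],b[...,1]
hs=cv2.cvtColor(im,cv2.COLOR_RGB2HSV)
s=(abs(y)<24)&(z>32)&(z<42)
for lo in range(-60,60,15):
    k=s&(x>lo)&(x<lo+15); print(lo,k.sum(),z[k].mean().round(2) if k.any() else '')
for n,k in (('bed L',(abs(x)<50)&(y>40)&(y<80)),('bed R',(abs(x)<50)&(y<-40)&(y>-80)),('fence',(abs(x-73)<5)&(abs(y)<26))):
    k&=(z>15)&(z<42); print(n,k.sum(),z[k].mean())
cop=(hs[...,1]>60)&(z>31)&(z<43)&(abs(x)<64)&(abs(y)<40)
c=max(cv2.findContours(cop.astype(np.uint8),0,1)[0],key=len)[:,0]
q=np.array([(ray(p,t,.0368)[:2]*1000-B)@np.c_[ax,nn] for t in c],np.float32); print('plate rect block frame',cv2.minAreaRect(q))
r=(z>62)&(z<76)&(abs(y)<20)&(x<-40)&(x>-110); print('roller',r.sum(),x[r].mean(),y[r].mean())
```

```text
[0.51426744 0.10713375 0.11671349] 14.8
-60 821 36.75
-45 857 36.84
-30 908 36.94
-15 923 36.93
0 993 37.02
15 1063 37.09
30 1082 37.21
45 1161 37.25
bed L 4932 24.697080611222464
bed R 4934 24.61488032240023
fence 872 34.803887709032544
plate rect block frame ((0.086395263671875, 0.05674171447753906), (56.080142974853516, 128.25621032714844), 89.90919494628906)
roller 358 -72.09335725806592 -1.7024338168136552
```

View pics/w7.png

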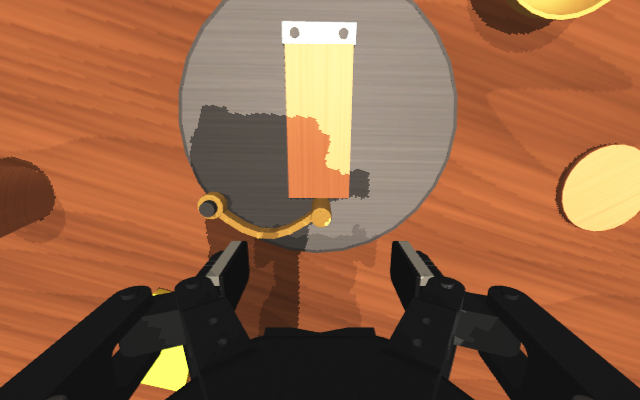

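The plate is centred on the fence with the roller behind it at (320,216) px, but the fence end reads about 0.5 mm high. I'll press it down there with the shut fingers.

Call:
step_arm([
  [0,[30,10,0],[0,0,0]],
  [0,[65,21,0],[0,0,0]],
  [0,[92,30,0],[0,0,0]],
  [0,[97,32,-25],[0,0,0]],
  [0,[97,32,-50],[0,0,0]],
  [0,[97,32,-75],[0,0,0]],
  [0,[97,32,-90],[0,0,0]],
  [0,[97,32,-90],[0,0,0]],
])

```text
time: 15.65
ee_pos: [0.6095, 0.1389, 0.0226]
tcp_rot: [-180.0, 0.3, 18.2]
wrist_force: [-0.4, 1.2, 0.1]
opening: 0.0003
grasp_force: 0.0
```

Run:
```python
from chk import *
o=bot.get_obs(); e=o['ee_pos']*1000; print(e,o['opening'],o['wrist_force'],((e[:2]-B)@np.c_[ax,nn]).round(1))
for n in ('wrist','side','scene'):
    im,d,p=snap(n); C=cloud(p,d)*1000; r=C[...,:2]-e[:2]; s=(abs(r@ax)<14)&(abs(r@nn)<18)&(C[...,2]>44)&(C[...,2]<110); print(n,s.sum(),np.sort(C[s][:,2]).round()[:12])
```

```text
[609.48187001 138.86245846  22.59312102] 0.0002537950011459038 [-0.39185893  1.16311419  0.08380576] [38.3  0.5]
wrist 3368 [63. 63. 63. 63. 63. 63. 63. 64. 64. 64. 64. 64.]
side 81 [61. 61. 63. 64. 64. 66. 66. 67. 67. 68. 69. 69.]
scene 48 [44. 68. 71. 72. 72. 74. 75. 75. 75. 76. 77. 78.]
```

Call:
step_arm([
  [0,[0,0,-6],[0,0,0]],
  [0,[0,0,-12],[0,0,0]],
  [0,[0,0,-17],[0,0,0]],
  [0,[0,0,-20],[0,0,0]],
  [0,[0,0,-20],[0,0,0]],
  [0,[0,0,-20],[0,0,0]],
])

```text
time: 16.4
ee_pos: [0.6108, 0.139, 0.0058]
tcp_rot: [180.0, 0.0, 18.1]
wrist_force: [0.1, 0.2, 0.2]
opening: 0.0003
grasp_force: 0.0
```

Call:
step_arm([
  [0,[0,0,-1],[0,0,0]],
  [0,[0,0,-2],[0,0,0]],
  [0,[0,0,-2],[0,0,0]],
])

```text
time: 16.7
ee_pos: [0.6108, 0.1391, 0.0037]
tcp_rot: [-180.0, 0.0, 18.2]
wrist_force: [-0.1, 0.3, -0.1]
opening: -0.0004
grasp_force: 0.0
```

Call:
step_arm([
  [0,[0,0,-1],[0,0,0]],
  [0,[0,0,-2],[0,0,0]],
  [0,[0,0,-2],[0,0,0]],
])

```text
time: 17.0
ee_pos: [0.6107, 0.139, 0.0016]
tcp_rot: [-180.0, 0.0, 18.2]
wrist_force: [0.6, 0.1, -0.3]
opening: 0.0
grasp_force: 0.0
```

Call:
step_arm([
  [0,[0,0,-1],[0,0,0]],
  [0,[0,0,-1.5],[0,0,0]],
  [0,[0,0,-1.5],[0,0,0]],
])

```text
time: 17.3
ee_pos: [0.6108, 0.1391, 0.0002]
tcp_rot: [-180.0, 0.0, 18.2]
wrist_force: [0.6, -0.3, -0.2]
opening: 0.0001
grasp_force: 0.0
```

Call:
step_arm([
  [0,[0,0,-1],[0,0,0]],
  [0,[0,0,-1.5],[0,0,0]],
  [0,[0,0,-1.5],[0,0,0]],
])

```text
time: 17.6
ee_pos: [0.611, 0.1391, -0.0008]
tcp_rot: [180.0, -0.0, 18.1]
wrist_force: [-1.3, -0.9, 3.5]
opening: -0.0002
grasp_force: 1.9
```

Call:
step_arm([
  [0,[0,0,-1],[0,0,0]],
  [0,[0,0,-1.5],[0,0,0]],
  [0,[0,0,-1.5],[0,0,0]],
])

```text
time: 17.9
ee_pos: [0.6111, 0.1391, -0.0008]
tcp_rot: [180.0, -0.1, 18.1]
wrist_force: [-4.9, -1.6, 13.7]
opening: -0.0
grasp_force: 7.0
```

Call:
step_arm([
  [0,[0,0,-0.7],[0,0,0]],
  [0,[0,0,-0.7],[0,0,0]],
  [0,[0,0,1],[0,0,0]],
  [0,[0,0,10],[0,0,0]],
  [0,[0,0,40],[0,0,0]],
  [0,[-20,-7,80],[0,0,0]],
  [0,[-60,-20,110],[0,0,0]],
  [0,[-97,-32,118],[0,0,0]],
])

```text
time: 18.7
ee_pos: [0.5142, 0.1071, 0.1187]
tcp_rot: [180.0, -0.2, 18.2]
wrist_force: [1.4, 0.8, 0.1]
opening: 0.0001
grasp_force: 0.0
```

Call:
step_arm([
  [0,[0,0,0],[0,0,0]],
  [0,[0,0,0],[0,0,0]],
  [0,[0,0,0],[0,0,0]],
])

```text
time: 19.0
ee_pos: [0.5143, 0.1072, 0.115]
tcp_rot: [-180.0, 0.0, 18.2]
wrist_force: [0.1, 0.7, 0.1]
opening: -0.0001
grasp_force: 0.0
```

Run:
```python
from chk import *
import pickle
o=bot.get_obs(); print(o['ee_pos'],o['time'],o['wrist_force'])
im,d,p=snap('wrist'); C=cloud(p,d)*1000
b=(C[...,:2]-B)@np.c_[ax,nn]; z=C[...,2]; x,y=b[...,0],b[...,1]
hs=cv2.cvtColor(im,cv2.COLOR_RGB2HSV)
s=(abs(y)<24)&(z>32)&(z<42)
print([z[s&(x>lo)&(x<lo+15)].mean().round(2) for lo in range(-60,60,15)])
for lo in (-60,-20,20,60,90):
    k=(x>lo)&(x<lo+20)&(abs(y)>38)&(abs(y)<70)&(z>18)&(z<30); print('bed',lo,z[k].mean().round(2) if k.any() else '')
k=(abs(x-73)<5)&(abs(y)<26)&(z>30)&(z<40); print('fence',z[k].mean())
cop=(hs[...,1]>60)&(z>31)&(z<43)&(abs(x)<66)&(abs(y)<40)
c=max(cv2.findContours(cop.astype(np.uint8),0,1)[0],key=len)[:,0]
q=np.array([(ray(p,t,.0368)[:2]*1000-B)@np.c_[ax,nn] for t in c],np.float32); print('plate',cv2.minAreaRect(q),q.max(0),q.min(0))
r=(z>62)&(z<76)&(abs(y)<20)&(x<-40)&(x>-110); print('roller',x[r].mean(),y[r].mean())
# bystanders unchanged? compare scene image
D=pickle.load(open('d0.pkl','rb')); i2,_,_=snap('scene'); df=np.abs(i2.astype(int)-D['scene'][0]).max(-1)>60
df=cv2.morphologyEx(df.astype(np.uint8),cv2.MORPH_OPEN,np.ones((3,3))); k,l,st,ce=cv2.connectedComponentsWithStats(df); print([s.tolist() for s in st[1:] if s[4]>20])
```

```text
[0.51433866 0.1072194  0.11499235] 19.0 [0.07538421 0.68190767 0.09204712]
[np.float64(36.71), np.float64(36.7), np.float64(36.68), np.float64(36.67), np.float64(36.66), np.float64(36.64), np.float64(36.65), np.float64(36.62)]
bed -60 24.7
bed -20 24.67
bed 20 24.63
bed 60 24.62
bed 90 24.58
fence 34.808291876747525
plate ((-1.1753463745117188, -0.12741470336914062), (132.55641174316406, 56.62487030029297), 0.016306197270751) [65.10954  28.203884] [-67.45435 -28.42119]
roller -72.14759929631663 -1.7959187777513135
[[324, 0, 5, 9, 42], [309, 0, 184, 140, 9996], [511, 0, 11, 10, 75], [504, 0, 117, 103, 3168], [460, 39, 27, 27, 410], [558, 52, 8, 10, 37], [429, 69, 23, 31, 263], [448, 68, 27, 33, 546], [527, 99, 16, 20, 133], [485, 109, 43, 43, 731], [412, 112, 41, 52, 950], [322, 129, 33, 33, 269], [470, 133, 64, 45, 960], [450, 139, 12, 5, 42], [288, 141, 58, 42, 905], [319, 184, 47, 38, 1052], [362, 185, 54, 59, 888], [340, 237, 27, 16, 123], [333, 240, 5, 5, 23], [302, 242, 29, 40, 592], [337, 246, 8, 4, 24]]
```

Pressing worked: the plate top is now bed + 12.0 mm along its whole length, with its end at the fence face, its lateral error about 0.1 mm and the roller against the other end. I'm handing it in.

```bash
python3 -c "
from workcell import bot
print(bot.job_done())"
```

```text
the job is handed in; nothing more can be done
None
```

The copper plate is clamped in the holding block, flat on the bed, square against the fence and centred on it to about 0.1 mm; I handed the job in at about 19 s, and saw no sign that anything else on the bench had moved.

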